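# Hang the service tag and hold the sample-bay gate ajar

### The arm

A 6-joint arm with a two-finger parallel gripper is mounted at the origin on the work surface. World frame = base frame: x ahead of the robot, y to its left, z up, the work surface at z = 0. Lengths are in m, angles in rad, forces in N, time in s.
With the tool pointing down it reaches from about 0.3 to 0.775 m from the base axis. Payload 14.6 kg.
Tool frame: the origin (TCP) lies at the very end of the fingers, on their centre line; the grasp point (between the pads) lies 19 mm behind it; z points along the fingers, y is the direction in which the jaws open and shut (so a half turn about z gives the same grasp; the last joint's range is limited). The gripper opens to 94 mm and grips with 3 to 60 N. Pads are 16 mm wide; open, the fingers measure 119 mm over their backs; the gripper's body (75 mm by 177 mm) begins 78 mm behind the grasp point.
Start: joints at [-1.376, 0.3, 1.521, -0, 1.321, -0.067], TCP at [0.142, -0.531, 0.205] pointing down, gripper open.
Joint ranges: [-3.03, 3.03], [-0.79, 2.21], [0.23, 2.52], [-1.04, 4.18], [0, 3.07], [-2.55, 2.55]. Speed limits (rad/s): [2.22, 2.22, 2.57, 3.14, 3.14, 3.14].

### API

Orientations are given as [roll, pitch, yaw] about the fixed x, y, z axes, in that order (R = Rz(yaw) Ry(pitch) Rx(roll)).
In Python, from station import status, camera, ctrl gives the robot as it stands. The module is installed in compiled form; this text tells all that it offers.
- The arm moves only by the shell command python3 -m jog 'ROWS' [FORCE]. ROWS is JSON, a list of rows, each a list of 7 numbers: the shift along the tool's x, y, z each as a share of 1000 mm, from -1 to 1, then the turn, a rotation vector about the tool's x, y, z each as a share of pi/2 rad, from -1 to 1, then the opening, from -1 (shut) to 1 (fully open), so that 0 is half open. A call has 1 to 20 rows; each row is the pose to reach, as a shift and turn from the pose measured when the call began, along the tool's axes at that moment; what a row does not reach only later rows make up. A row lasts 1/10 s, in which the tool goes at most 50 mm and 8.59 degrees, less where a joint would pass 70% of its speed; a pose out of reach is approached as far as the arm can. A call with a number of a shift or a turn outside -1 to 1 is refused whole. A call with a gripper value outside its range is refused whole. The fingers move at their own pace and stop on an object; FORCE is the grip in N (left out, the last holds). Time passes only in rows, so rows that repeat a pose let the fingers close. It gives the time, the measured TCP pose, the force and the opening at its end, in the units of the state.
- status.get_obs(): the state, without advancing time (a new reading comes with each control period).
- camera(name): name is "scene" or "top" or "wrist"; returns a dict with "image" (384x512x3 uint8, red, green, blue), "fx", "fy", "cx", "cy" (pixels), "world_from_camera" (4x4, takes a point from camera to world coordinates). Camera axes: x right, y down, z forward; pixel columns grow to the right and rows downward; lengths in m; the calibration is good to about 2 mm. A picture is of the moment at which its call begins. There is no depth.
- ctrl.hand_in(): hands the job in, once; it reports no verdict.
The state is a dict: "time_s": time; "qpos": joint angles; "joint_vel": joint speeds; "tau": joint torques, N m; "ee_pos": TCP position; "eef_rot": TCP orientation; "force": force on the tool from outside, world axes, zero at the start; "moment": the same for the moment, N m; "grip_width": finger opening in m.
Only numpy, scipy, OpenCV 4.12 (cv2) and the standard library are available. Lean on these libraries where they do the work, as an engineer would, in place of code of your own. Each camera call takes 0.05 s, during which the arm holds its last target.

### The job

Hook the yellow service hanger over the rail near the rail's green-capped end, slide it along the rail until it hangs on the red mark, and let go of it there. Then take the black knob of the gate's sagging bolt, lift it so that the bolt's head passes over the bent keeper while you draw the bolt back, and pull the gate ajar by the knob to about 20 degrees. Finish while still holding the knob, with the gate kept still at that opening, and leave the other things on the table where they are.

Things in the scene. Friction and masses are not known exactly. Their poses are not given: they have to be found in the camera images.
- hanger: Loose hanger, 0.09 kg. Origin: middle of plate's lower edge; z up, y along plate. Yellow plate 54 (y) x 60 (z) x 5 mm at x = 0; a 20 mm strip rises to the crown at z = 105 mm, which bridges to a short rear leg at x = 30 to 40 mm that ends at z = 63 mm: an upside-down U, 27 mm wide inside, lowered over the rail with the plate on the robot's side. Starts upright in the stand, origin 10 mm up.
- hanger_crown (a point): Middle of the underside of the hanger's crown: 16.5 mm in x, 105 mm in z from the hanger's origin. It rests on top of the rail when the hanger hangs.
- hanger_tab (a point): Middle of the hanger's black upright grip tab, 12 mm thick (hanger x), 24 mm wide (y), 42 mm high, standing on the crown; this point is 27 mm above hanger_crown, the tab's top 21 mm higher.
- stand: Fixed grey slotted stand, 70 x 90 mm, 50 mm high, in which the hanger starts (hanger x and y parallel to the stand's). The slot is 7 mm wide, its floor 10 mm above the table, so the hanger may lean back by 0.05 rad: lift it straight up by 40 mm or more to clear it.
- rail: Fixed round steel rail, 12 mm thick, level, along its own y, on two posts at y = +155 and -155 mm. Origin on the table below its middle; the axis is 164 mm, the top 170 mm, above the table. The green cap is at the +y end, a black cap at the -y end, both 24 mm square (from 150 mm outwards). -x is the robot's side.
- mark: Red painted band on the rail, 20 mm wide. Origin on the rail's axis, axes as the rail's (y towards the green end). It lies 20 to 90 mm from the rail's middle, on the black-capped half.
- guard: Fixed guard of the sample bay. Origin on the table; x points away from the robot, y along the closed gate from hinge to latch. Hinge post at y = -150, latch post at y = +136 mm, 170 mm high at most. Keeper on the latch post: x = -45 to 0, y = 118 to 154 mm, up to z = 160 mm. Gate: aluminium with a clear pane, 14 mm thick, top edge at 158 mm (its bolt brackets 165 mm).
- gate_hinge (a point): Point on the table below the gate's upright hinge axis: guard x = 0, y = -130 mm. Axes as the guard's.
- gate (a joint): Gate angle in rad about the upright hinge, 0 closed, growing as the latch end swings towards the robot (anticlockwise from above), to 1.2. A spring closes it: 0.2 N m at 0, 0.48 N m at 0.35 rad. 20 degrees is 0.35 rad.
- barrel_lift (a joint): How far the bolt and its loose barrel are lifted, m: 0 sagged (rests here by its weight, about 2.6 N), 0.016 at most. The bolt's square head, 26 mm high, hangs 6 to 8 mm below the top of the keeper's bent orange lip: lift 10 to 14 mm to pass.
- bolt_draw (a joint): How far the bolt is drawn back, m, along the gate towards its hinge (guard -y while closed): 0 to 0.045, starts at 0 to 0.003. The lip stops the unlifted head at about 0.004; the head is clear of the keeper at 0.02 and more; only then can the gate swing. Friction about 0.6 N; it stays where it is left.
- knob: Black upright round knob on the bolt, 18 mm in diameter, 50 mm high, origin at its middle, 190 mm above the table when sagged. With the bolt at 0 and the gate closed it stands at guard x = -22, y = +30 mm; it moves up with barrel_lift, along the gate with bolt_draw and round the hinge with the gate. A 10 mm stem, 25 mm long, joins it to the bolt below.
- screwdriver: Bystander: screwdriver with blue handle, lying on the table; origin beneath it.
- slit_block: Bystander: brown grooved block 50 x 40 x 30 mm; origin at the centre of its underside.
- jar: Bystander: small closed jar, 48 mm wide, 60 mm high; origin at the centre of its underside.
- cup: Bystander: white cup, 60 mm wide, 45 mm high; origin at the centre of its underside.
- puck: Bystander: steel sample puck, 40 mm wide, 20 mm high; origin at the centre of its underside.
- tray: Bystander: blue open tray 100 x 140 x 30 mm; origin at the centre of its underside.
Mind the look-alikes: they are no part of the job. There is more than one size of the hanger; the job needs the middle-sized.

How it is judged:
On the way, in this order (a step that is already met when the one before it is completed fails the run):
1. the hanger is hooked over the rail, at least 60 mm from the mark on the green side (z of hanger_crown in the frame of rail between 0.163 and 0.177 m and x of hanger_crown in the frame of rail between -0.013 and 0.013 m and angle between the y axis of hanger and the y axis of rail, either way round below 0.35 rad and angle between hanger's own z axis and vertical below 0.35 rad and y of hanger_crown in the frame of mark above 0.06 m), for 0.1 s.
2. on the rail, it slides towards the mark (z of hanger_crown in the frame of rail between 0.163 and 0.177 m and x of hanger_crown in the frame of rail between -0.013 and 0.013 m and angle between the y axis of hanger and the y axis of rail, either way round below 0.35 rad and angle between hanger's own z axis and vertical below 0.35 rad and y of hanger_crown in the frame of mark between 0.016 and 0.05 m), for 0.05 s.
3. it hangs on the mark, within 12 mm, let go (z of hanger_crown in the frame of rail between 0.163 and 0.177 m and x of hanger_crown in the frame of rail between -0.013 and 0.013 m and angle between the y axis of hanger and the y axis of rail, either way round below 0.35 rad and angle between hanger's own z axis and vertical below 0.35 rad and y of hanger_crown in the frame of mark between -0.012 and 0.012 m and contact force between the fingers and hanger below 0.1 N), for 0.2 s.
4. the bolt is drawn clear of the keeper with the gate not yet ajar (value of joint bolt_draw above 0.02 m and value of joint gate below 0.2 rad), for 0.05 s.
At the end, for the whole second after the job is handed in: The hanger hangs on the rail with the middle of its crown within 12 mm of the mark's middle, upright and untouched by the fingers; the gate is still, 0.25 to 0.45 rad open (14 to 26 degrees), the bolt drawn clear of the keeper, and the fingers still hold the knob (more than 1 N) (all of step 3 and value of joint gate between 0.25 and 0.45 rad and velocity of joint gate between -0.06 and 0.06 rad/s and value of joint bolt_draw above 0.018 m and contact force between the fingers and knob above 1 N); the arm keeps its last pose, push and grip.
It fails at once if one of the bystanders (screwdriver, slit block, jar, cup, puck, tray) is moved by more than 30 mm (distance of any of screwdriver, slit_block, jar, cup, puck, tray from where it was at the start of the episode above 0.03 m).
It also fails if it takes over 51 s, if anything falls off the work surface, if the arm or the gripper's body presses on something with over 40 N, if the wrist force passes 120 N, or if a joint passes its speed limit or range.

## Working session

There is one attempt and no reset: what is moved stays moved. The work goes in short steps, Python scripts to look and compute and a shell command to move; the robot and the scene stay as the last step left them, time stands still between calls to the robot, and variables do not carry over. Pictures are saved under pics/ and viewed, and the job is handed in when it is done.

```bash
mkdir -p pics; ls; python3 - <<'E'
from station import status,camera,ctrl
import cv2,numpy as np
o=status.get_obs();print({k:np.round(v,3).tolist() for k,v in o.items()})
for n in("scene","top","wrist"):
    c=camera(n);cv2.imwrite(f"pics/{n}0.png",cv2.resize(c["image"][:,:,::-1],(800,600),interpolation=cv2.INTER_CUBIC))
    print(n,c["fx"],c["cx"],c["cy"],np.round(c["world_from_camera"],3).tolist())
E
```

```text
pics
{'time_s': 0.0, 'qpos': [-1.376, 0.3, 1.522, 0.0, 1.321, -0.067], 'joint_vel': [-0.001, 0.002, 0.003, 0.001, -0.0, -0.0], 'tau': [0.001, -53.181, -35.274, 0.071, 0.024, -0.0], 'ee_pos': [0.142, -0.531, 0.205], 'eef_rot': [-3.14, -0.0, 0.262], 'force': [1.316, -0.071, 0.066], 'moment': [-0.018, 0.053, -0.006], 'grip_width': 0.094}
scene 389.83276053787307 252.46123048038694 188.77901937465808 [[-0.66, 0.576, -0.483, 1.022], [0.751, 0.493, -0.438, 0.574], [-0.014, -0.652, -0.758, 1.045], [0.0, 0.0, 0.0, 1.0]]
top 421.0545858314199 245.64756874808202 195.26630856008282 [[-0.021, -0.989, 0.145, 0.214], [-1.0, 0.02, -0.009, 0.048], [0.006, -0.145, -0.989, 1.797], [0.0, 0.0, 0.0, 1.0]]
wrist 297.81601275793474 258.1356259702911 196.86590746497257 [[0.258, -0.938, -0.231, 0.208], [-0.966, -0.251, -0.061, -0.513], [-0.001, 0.238, -0.971, 0.384], [0.0, 0.0, 0.0, 1.0]]
```

View pics/scene0.png

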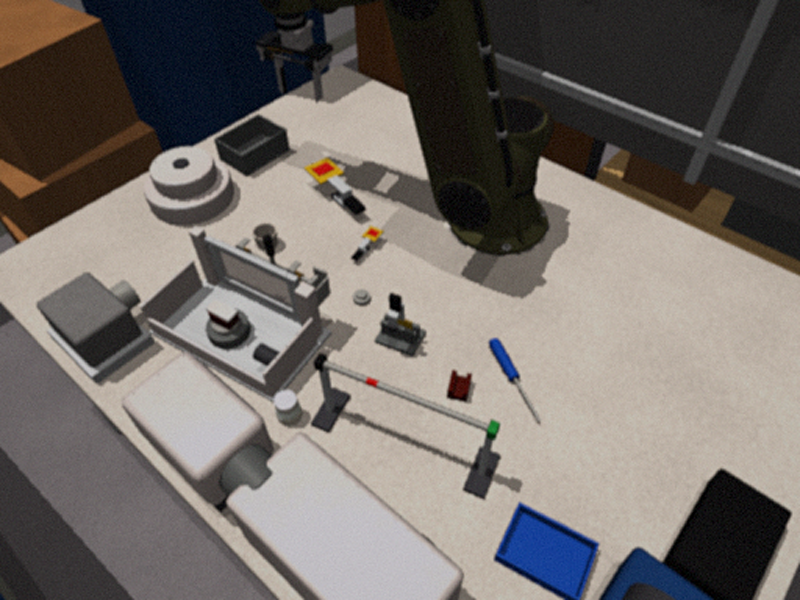

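View pics/top0.png

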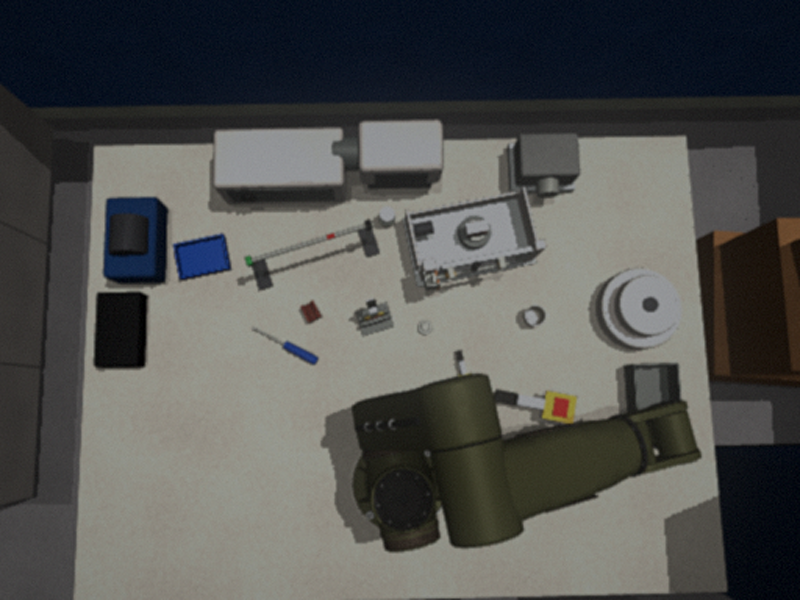

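View pics/wrist0.png

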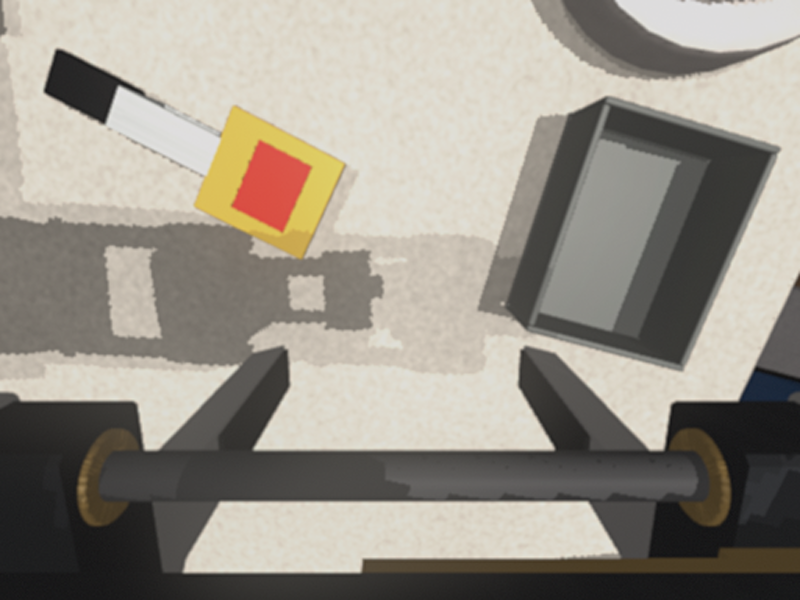

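The yellow hanger candidates in the scene view (800x600) are a large one lying at (325,170), a small one lying at (372,232), and one upright in the grey stand at (400,320). The upright one in the stand fits the description. I'll check it in an enlarged crop.

```bash
cat > h.py <<'E'
from station import status,camera,ctrl
import cv2,numpy as np
from scipy.spatial.transform import Rotation as Rn
def ray(c,u,v):
    T=c["world_from_camera"];d=np.array([(u-c["cx"])/c["fx"],(v-c["cy"])/c["fy"],1.]);d=T[:3,:3]@d
    return T[:3,3],d/np.linalg.norm(d)
def onz(c,u,v,z):
    p,d=ray(c,u,v);return p+d*(z-p[2])/d[2]
def tri(*rs):
    A=0;b=0
    for p,d in rs:
        M=np.eye(3)-np.outer(d,d);A=A+M;b=b+M@p
    x=np.linalg.solve(A,b);return x,[np.linalg.norm((np.eye(3)-np.outer(d,d))@(x-p)) for p,d in rs]
def proj(c,P):
    T=c["world_from_camera"];q=T[:3,:3].T@(np.array(P)-T[:3,3]);return q[0]/q[2]*c["fx"]+c["cx"],q[1]/q[2]*c["fy"]+c["cy"]
def snap(n,f,box=None):
    c=camera(n);im=c["image"][:,:,::-1]
    x0,y0,x1,y1=box or (0,0,512,384);k=min(800/(x1-x0),600/(y1-y0))
    cv2.imwrite(f"pics/{f}.png",cv2.resize(im[y0:y1,x0:x1],None,fx=k,fy=k,interpolation=cv2.INTER_CUBIC));return c
def totool(target,o=None):
    o=o or status.get_obs();R=Rn.from_euler('xyz',o["eef_rot"]).as_matrix()
    return R.T@(np.array(target)-o["ee_pos"])
E
python3 - <<'E'
from h import *
c=snap("scene","s1",(80,130,400,330));snap("top","t1",(100,120,360,260))
cs=c;ct=camera("top");k=.64
def T(a,b): 
    r=tri(ray(cs,a[0]*k,a[1]*k),ray(ct,b[0]*k,b[1]*k));print(np.round(r[0],3),np.round(r[1],4))
T((493,428),(249,261));T((320,361),(368,227));T((372,382),(331,237));T((396,300),(373,304));T((270,243),(473,262))
E
```

```text
[0.572 0.371 0.168] [0.0004 0.0004]
[0.658 0.067 0.162] [0.0031 0.0031]
[0.632 0.164 0.162] [0.0007 0.0007]
[0.458 0.062 0.145] [0.002 0.002]
[ 0.548 -0.187  0.207] [0.002 0.002]
```

View pics/s1.png

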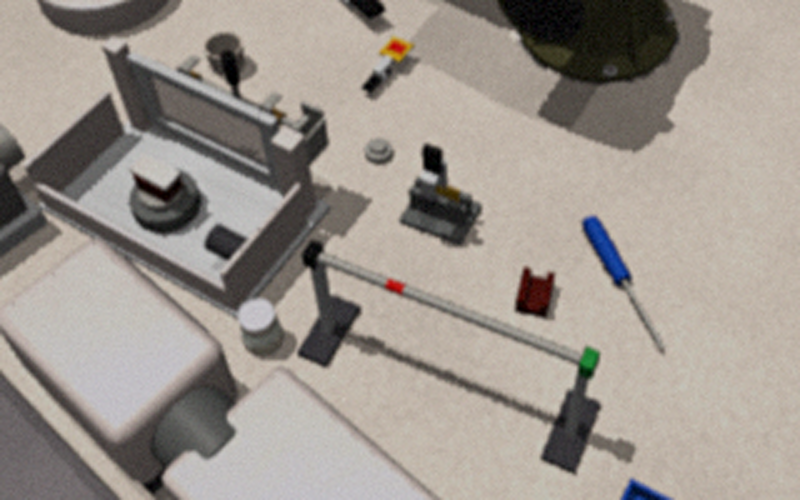

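View pics/t1.png

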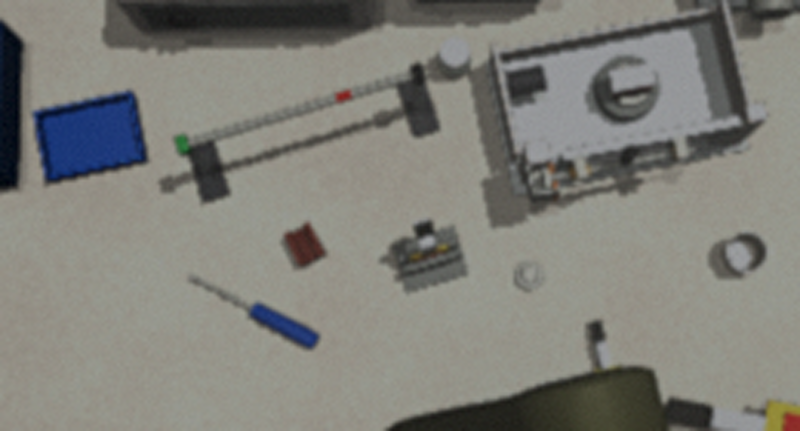

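The crop confirms it: the black tab is at s1 (432,158), upright in the slotted stand with the yellow plate in the slot. The tab triangulates to z≈0.145 m, and 0.142 is expected for the middle size. The other two lie loose on the table. I'll move over the stand for wrist views.

```bash
python3 -m jog '[[0,0,-0.155,0,0,0,1],[0.467,-0.476,-0.155,0,0,-1,1],[0.467,-0.476,-0.155,0,0,-1,1],[0.467,-0.476,-0.155,0,0,-1,1],[0.467,-0.476,-0.155,0,0,-1,1],[0.467,-0.476,-0.155,0,0,-1,1],[0.467,-0.476,-0.155,0,0,-1,1],[0.467,-0.476,-0.155,0,0,-1,1],[0.467,-0.476,-0.155,0,0,-1,1],[0.467,-0.476,-0.155,0,0,-1,1],[0.467,-0.476,-0.155,0,0,-1,1],[0.467,-0.476,-0.155,0,0,-1,1],[0.467,-0.476,-0.155,0,0,-1,1],[0.467,-0.476,-0.155,0,0,-1,1],[0.467,-0.476,-0.155,0,0,-1,1],[0.467,-0.476,-0.155,0,0,-1,1],[0.467,-0.476,-0.155,0,0,-1,1],[0.467,-0.476,-0.155,0,0,-1,1],[0.467,-0.476,-0.155,0,0,-1,1],[0.467,-0.476,-0.155,0,0,-1,1]]'
python3 - <<'E'
from h import *
c=snap("wrist","w1");print(c["world_from_camera"].round(3).tolist())
print(status.get_obs()["ee_pos"],status.get_obs()["eef_rot"])
cv2.imwrite("pics/w1_raw.png",c["image"][:,:,::-1])
import pickle;pickle.dump(c,open("w1.pkl","wb"))
E
```

```text
time_s: 2.3
ee_pos: [0.47, 0.0487, 0.3606]
eef_rot: [3.141, -0.0, 1.831]
force: [-0.4, -0.2, -0.3]
grip_width: 0.0941
[[0.966, 0.249, 0.064, 0.451], [0.257, -0.938, -0.232, 0.116], [0.003, 0.241, -0.971, 0.539], [0.0, 0.0, 0.0, 1.0]]
[0.47006792 0.04884706 0.36059656] [ 3.14127176e+00 -3.21081817e-04  1.83159865e+00]
```

View pics/w1.png

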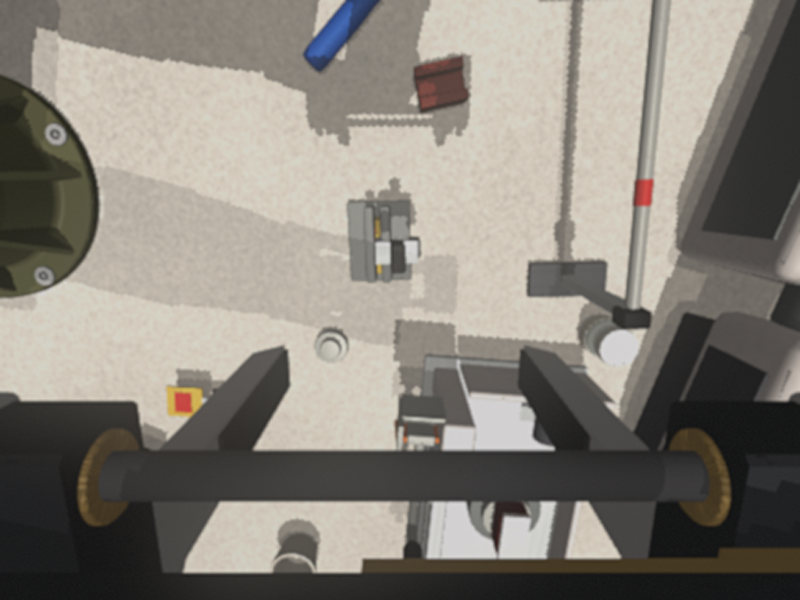

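The view shows the hanger in the stand at (395,250), the red mark at (644,192), the black cap at (631,317), and the jar beside it at (617,345). The knob is near (412,550), half hidden. I'll zoom in on the stand and measure the mark.

```bash
python3 - <<'E'
from h import *
import pickle
c=pickle.load(open("w1.pkl","rb"));im=c["image"][:,:,::-1]
cv2.imwrite("pics/w1c.png",cv2.resize(im[115:190,210:310],None,fx=8,fy=8,interpolation=cv2.INTER_CUBIC))
def cen(c,lo,hi,box=(0,0,512,384)):
    x0,y0,x1,y1=box
    h=cv2.cvtColor(c["image"],cv2.COLOR_RGB2HSV)[y0:y1,x0:x1];m=cv2.inRange(h,lo,hi)
    M=cv2.moments(m,True);return M["m10"]/M["m00"]+x0,M["m01"]/M["m00"]+y0,M["m00"]
m=cen(c,(0,150,60),(8,255,255),(395,100,430,145));print(m,onz(c,m[0],m[1],.167).round(4))
s=camera("scene");t=camera("top")
ms=cen(s,(0,150,60),(8,255,255),(225,235,250,255));mt=cen(t,(0,120,60),(8,255,255),(200,140,225,160));print(ms,mt)
gs=cen(s,(45,100,40),(80,255,255),(300,260,330,285));gt=cen(t,(45,100,40),(80,255,255),(145,155,175,180));print(gs,gt)
for r in [tri(ray(c,*m[:2]),ray(s,*ms[:2]),ray(t,*mt[:2])),tri(ray(s,*gs[:2]),ray(t,*gt[:2]))]:print(r[0].round(4),np.round(r[1],4))
E
```

```text
(411.8359375, 122.84375, 128.0) [0.632  0.1644 0.167 ]
(237.26086956521738, 244.1304347826087, 23.0) (211.0909090909091, 150.8181818181818, 11.0)
(314.94827586206895, 274.58620689655174, 58.0) (159.05882352941177, 166.64705882352942, 17.0)
[0.6338 0.1649 0.1662] [0.0013 0.0022 0.0022]
[0.5738 0.3717 0.1678] [0.0011 0.0011]
```

View pics/w1c.png

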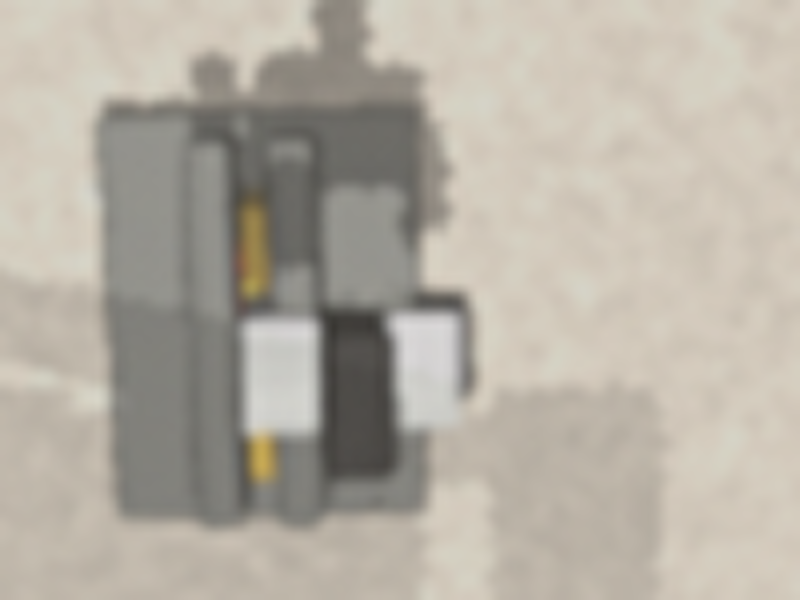

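```bash
python3 - <<'E'
from h import *
import pickle
c=pickle.load(open("w1.pkl","rb"))
f=lambda x,y,z:onz(c,210+x/8-.44,115+y/8-.44,z)
print("tabtop",f(361,399,.163).round(4))
a,b,d,e=[f(*p,.121) for p in [(243,318),(245,432),(462,310),(465,428)]]
print("crown corners",a.round(4),b.round(4),d.round(4),e.round(4),"ctr",((a+b+d+e)/4).round(4), np.linalg.norm(a-d),np.linalg.norm(a-b), "dirs",np.arctan2(*(d-a)[1::-1]),np.arctan2(*(e-b)[1::-1]))
p=f(100,108,.05);q=f(118,517,.05);print("stand edge",p.round(4),q.round(4),np.linalg.norm(p-q),np.arctan2(-(p-q)[0],(p-q)[1]))
p=f(252,195,.07);q=f(262,480,.07);print("plate top",p.round(4),q.round(4),np.linalg.norm(p-q),np.arctan2(-(p-q)[0],(p-q)[1]))
E
```

```text
tabtop [0.4605 0.0658 0.163 ]
crown corners [0.4381 0.0687 0.121 ] [0.4433 0.0493 0.121 ] [0.4747 0.0798 0.121 ] [0.4807 0.06   0.121 ] ctr [0.4592 0.0645 0.121 ] 0.03826207269363076 0.020039091220239048 dirs 0.2962007178679798 0.2780509142334726
stand edge [0.3982 0.0938 0.05  ] [0.4208 0.0139 0.05  ] 0.08307759146566353 0.27614120607092807
plate top [0.4325 0.0863 0.07  ] [0.448  0.0327 0.07  ] 0.055807106570682816 0.2820387379648646
```

The crown width comes out at 20.0 mm, the plate at 55.8 mm and the stand edge at 83 mm, close to the sizes given. The hanger yaw is about 0.28 and the rail's is 0.282. I'll go above the tab and look again.

```bash
python3 -m jog '[[0.018,-0.0055,0.05,0,0,-0.012,1],[0.018,-0.0055,0.10,0,0,-0.012,1],[0.018,-0.0055,0.10,0,0,-0.012,1],[0.018,-0.0055,0.10,0,0,-0.012,1]]'
python3 - <<'E'
from h import *
c=snap("wrist","w2")
cv2.imwrite("pics/w2c.png",cv2.resize(c["image"][150:255,190:330,::-1],None,fx=5.7,fy=5.7,interpolation=cv2.INTER_CUBIC))
import pickle;pickle.dump(c,open("w2.pkl","wb"))
E
```

```text
time_s: 2.85
ee_pos: [0.4604, 0.065, 0.2616]
eef_rot: [-3.142, -0.0, 1.851]
force: [0.7, -0.6, 1.0]
grip_width: 0.0939
```

View pics/w2.png

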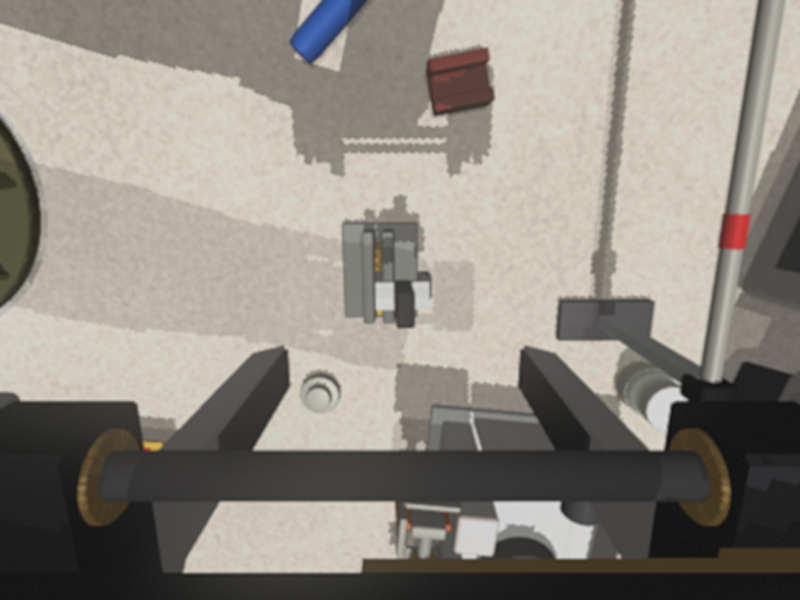

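View pics/w2c.png

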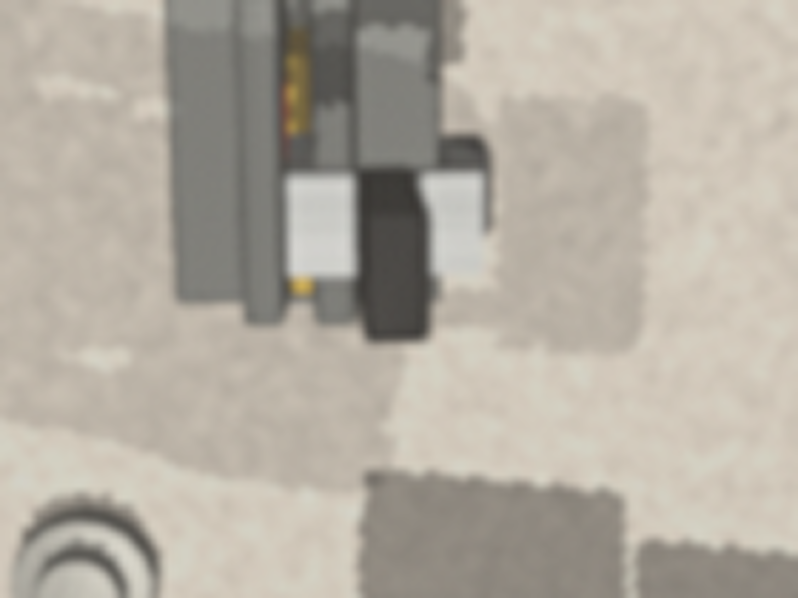

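```bash
python3 - <<'E'
from h import *
import pickle
c=pickle.load(open("w1.pkl","rb"));d=pickle.load(open("w2.pkl","rb"))
f=lambda x,y:ray(c,210+x/8-.44,115+y/8-.44)
g=lambda x,y:ray(d,190+x/5.7-.41,150+y/5.7-.41)
for A,B in [((361,399),(397,272)),((361,475),(397,340)),((361,330),(390,205)),((320,432),(357,276)),((243,318),(286,172)),((390,430),(429,278))]:
    r=tri(f(*A),g(*B));print(r[0].round(4),np.round(r[1],4), onz(d,190+B[0]/5.7-.41,150+B[1]/5.7-.41,.163).round(4))
E
```

```text
[0.4605 0.0659 0.1634] [0. 0.] [0.4605 0.0658 0.163 ]
[0.4638 0.0539 0.1618] [0.0002 0.0002] [0.4638 0.0543 0.163 ]
[0.4573 0.0753 0.1557] [0.0007 0.0007] [0.4562 0.0765 0.163 ]
[0.4563 0.0528 0.1208] [0.0002 0.0002] [0.4543 0.0633 0.163 ]
[0.4379 0.0683 0.1181] [0.0001 0.0001] [0.4381 0.0772 0.163 ]
[0.4684 0.0579 0.1295] [0.0009 0.0009] [0.466  0.0663 0.163 ]
```

The tab top is at (0.4605, 0.0658, 0.163), as expected. I'll go down and grip.

```bash
python3 -m jog '[[0.0005,0,0.05,0,0,0,1],[0.0005,0,0.10,0,0,0,0.2],[0.0005,0,0.134,0,0,0,-0.2],[0.0005,0,0.134,0,0,0,-0.4],[0.0005,0,0.134,0,0,0,-0.4]]' 30
python3 -m jog '[[0,0,0,0,0,0,-1],[0,0,0,0,0,0,-1],[0,0,0,0,0,0,-1],[0,0,0,0,0,0,-1],[0,0,0,0,0,0,-1],[0,0,0,0,0,0,-1]]' 30
```

```text
time_s: 3.4
ee_pos: [0.4629, 0.0655, 0.1315]
eef_rot: [3.136, 0.001, 1.85]
force: [1.0, 0.3, 0.6]
grip_width: 0.0654
time_s: 4.0
ee_pos: [0.4628, 0.0654, 0.1315]
eef_rot: [3.136, 0.001, 1.85]
force: [-2.6, -0.9, -0.1]
grip_width: 0.0176
```

```bash
python3 -m jog '[[0,0,0,0,0,0,-1],[0,0,0,0,0,0,-1]]' 30; python3 - <<'E'
from h import *
c=snap("wrist","w3",(128,96,384,288)); o=status.get_obs();print(o["tau"],o["qpos"],o["moment"])
E
```

```text
time_s: 4.2
ee_pos: [0.4613, 0.065, 0.1313]
eef_rot: [3.141, 0.001, 1.851]
force: [-11.8, -3.0, 8.8]
grip_width: 0.0129
[  0.87651892 -41.06189847 -34.68944192   0.88147463  -3.50655064
   0.04204647] [ 6.16864699e-02  1.93333509e-01  1.83800734e+00 -4.74488659e-04
  1.10943112e+00 -2.17814419e-01] [-0.90556565  2.63833311  0.01860983]
```

View pics/w3.png

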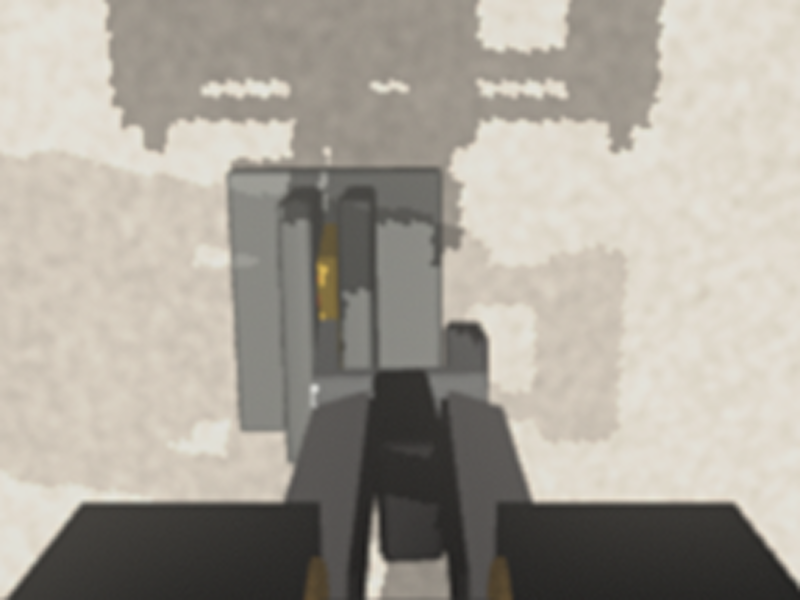

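The fingers hold the tab (width 0.0129). I'll lift straight up, and refine the mark from the two wrist views.

```bash
python3 -m jog '[[0,0,-0.03,0,0,0,-1],[0,0,-0.06,0,0,0,-1],[0,0,-0.10,0,0,0,-1],[0,0,-0.125,0,0,0,-1],[0,0,-0.125,0,0,0,-1]]' 30
python3 - <<'E'
from h import *
import pickle
c=pickle.load(open("w1.pkl","rb"));d=pickle.load(open("w2.pkl","rb"))
e=snap("wrist","w4");pickle.dump(e,open("w4.pkl","wb"))
P=[]
for q in (c,d,e):
    h=cv2.cvtColor(q["image"],cv2.COLOR_RGB2HSV);m=cv2.inRange(h,(0,150,60),(8,255,255))|cv2.inRange(h,(173,150,60),(180,255,255));m[:, :390]=0;m[200:]=0
    M=cv2.moments(m,True)
    if M["m00"]<20: continue
    u,v=M["m10"]/M["m00"],M["m01"]/M["m00"];P.append(ray(q,u,v));print(u,v,M["m00"],onz(q,u,v,.164).round(4))
r=tri(*P);print(r[0].round(4),np.round(r[1],4))
E
```

```text
time_s: 4.75
ee_pos: [0.4622, 0.0652, 0.2594]
eef_rot: [3.136, 0.002, 1.851]
force: [0.8, 0.8, -1.0]
grip_width: 0.012
411.8359375 122.84375 128.0 [0.6334 0.1648 0.164 ]
470.26129032258063 147.8967741935484 310.0 [0.6341 0.1645 0.164 ]
467.39869281045753 147.01633986928104 306.0 [0.6327 0.1645 0.164 ]
[0.6333 0.1646 0.1641] [0.0002 0.0006 0.0006]
```

View pics/w4.png

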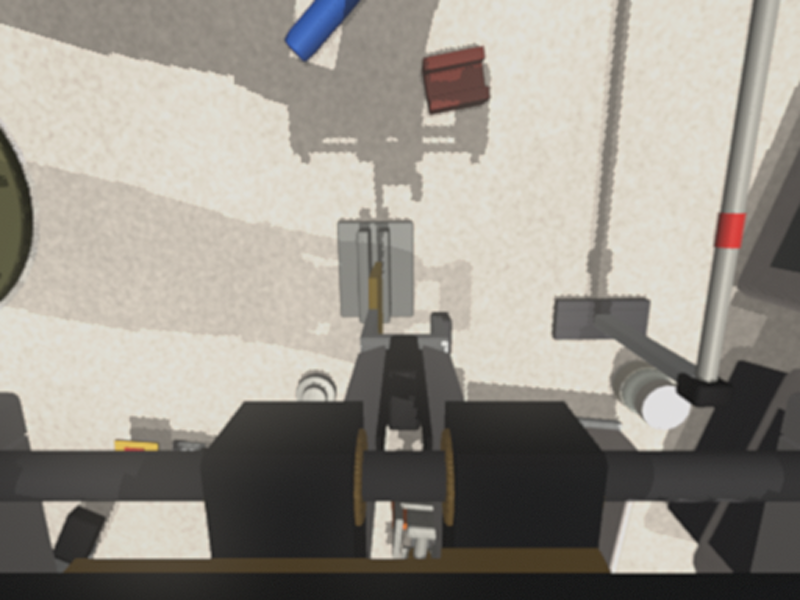

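The mark is at (0.6333, 0.1646, 0.1641) with 0.6 mm residuals, and the hanger hangs free in the fingers. I'll carry it over the rail, 120 mm to the green side of the mark.

```bash
python3 -m jog '[[0.03,0.034,0,0,0,0,-1],[0.06,0.068,0,0,0,0,-1],[0.09,0.102,0,0,0,0,-1],[0.12,0.137,0,0,0,0,-1],[0.15,0.171,0,0,0,0,-1],[0.167,0.1915,0,0,0,0,-1],[0.167,0.1915,0,0,0,0,-1],[0.167,0.1915,0,0,0,0,-1]]' 30
python3 - <<'E'
from h import *
e=snap("wrist","w5");s=snap("scene","s5",(180,180,380,330))
print(onz(e,0,0,0)[:2])
E
```

```text
time_s: 5.6
ee_pos: [0.599, 0.2785, 0.2549]
eef_rot: [-3.141, 0.001, 1.851]
force: [-0.5, -0.2, -0.8]
grip_width: 0.012
[0.21801027 0.40095591]
```

View pics/w5.png

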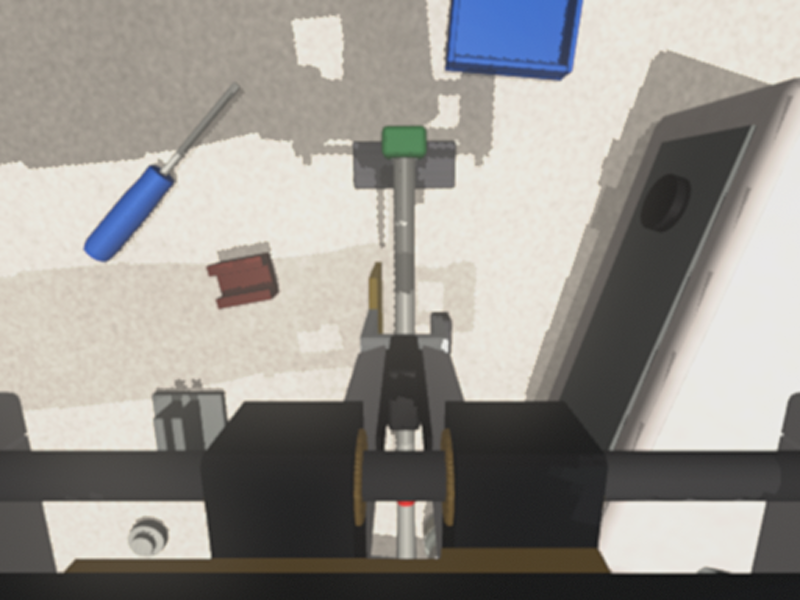

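View pics/s5.png

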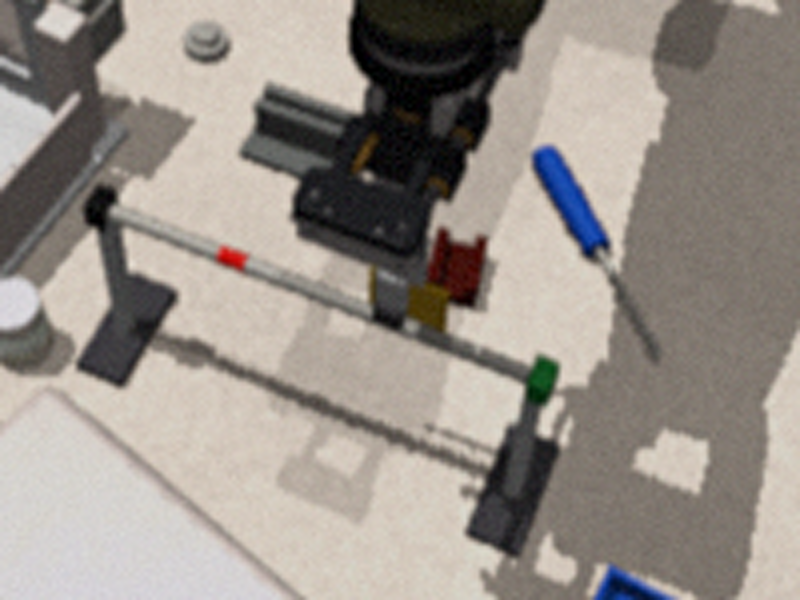

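The rail at (404,260) runs centred between the plate at (375,290) and the rear leg at (440,330), and parallel to them. I'll lower the hanger.

```bash
python3 -m jog '[[0,0,0.03,0,0,0,-1],[0,0,0.05,0,0,0,-1],[0,0,0.064,0,0,0,-1],[0,0,0.067,0,0,0,-1],[0,0,0.067,0,0,0,-1],[0,0,0.067,0,0,0,-1]]' 30
```

```text
time_s: 6.3
ee_pos: [0.5996, 0.2777, 0.1909]
eef_rot: [3.138, 0.001, 1.85]
force: [0.6, 0.7, 0.1]
grip_width: 0.0115
```

```bash
python3 -m jog '[[0,0,0.005,0,0,0,-1],[0,0,0.006,0,0,0,-1],[0,0,0.006,0,0,0,-1],[0,0,0.006,0,0,0,-1]]' 30; python3 - <<'E'
from h import *
s=snap("scene","s6",(180,180,380,330))
E
```

```text
time_s: 6.7
ee_pos: [0.6001, 0.2779, 0.1875]
eef_rot: [3.135, 0.001, 1.85]
force: [-3.7, -1.3, 12.8]
grip_width: 0.0121
```

View pics/s6.png

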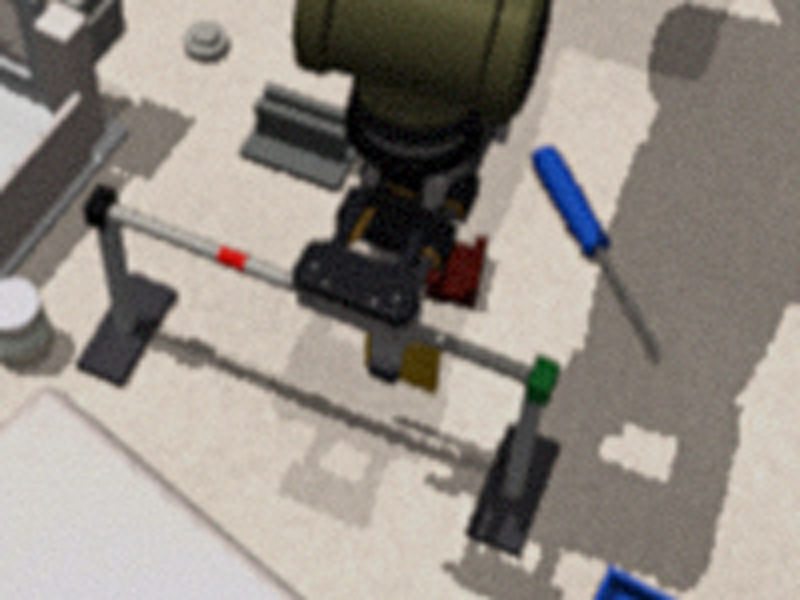

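The contact force is 12.8 N upward, so the crown rests on the rail and the hanger is hooked. I'll slide it toward the mark.

```bash
python3 -m jog '[[-0.01,0,0,0,0,0,-1],[-0.02,0,0,0,0,0,-1],[-0.03,0,0,0,0,0,-1],[-0.04,0,0,0,0,0,-1],[-0.05,0,0,0,0,0,-1],[-0.06,0,0,0,0,0,-1],[-0.07,0,0,0,0,0,-1],[-0.08,0,0,0,0,0,-1],[-0.09,0,0,0,0,0,-1],[-0.1,0,0,0,0,0,-1],[-0.11,0,0,0,0,0,-1],[-0.117,0,0,0,0,0,-1],[-0.117,0,0,0,0,0,-1],[-0.117,0,0,0,0,0,-1]]' 30; python3 - <<'E'
from h import *
s=snap("scene","s7",(180,180,380,330));w=snap("wrist","w7",(128,96,384,288))
p=status.get_obs()["ee_pos"]-np.array([.6333,.1646,0]);print(p@[-.279,.96,0],p@[.96,.279,0])
E
```

```text
time_s: 8.15
ee_pos: [0.6326, 0.1648, 0.1876]
eef_rot: [3.135, 0.002, 1.849]
force: [0.9, -2.7, 2.9]
grip_width: 0.0116
0.0008998455217369427 -0.0006876348760349624
```

View pics/s7.png

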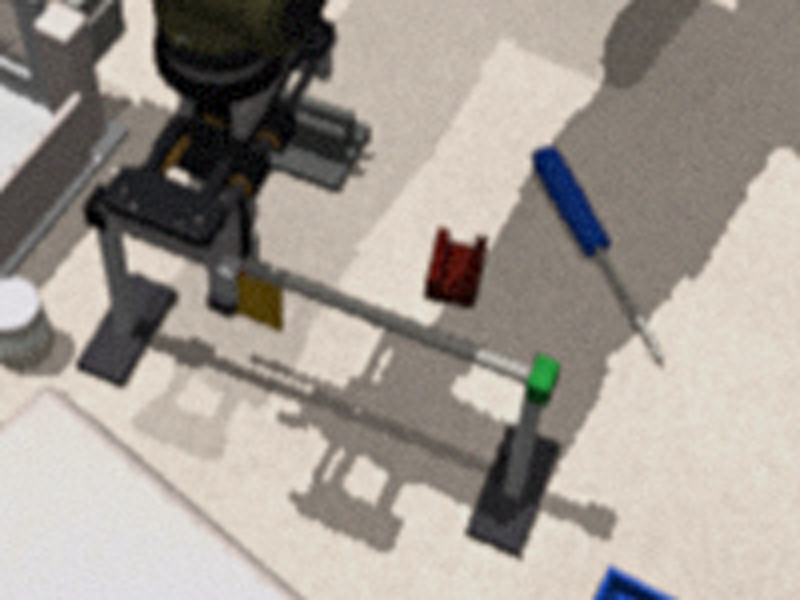

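View pics/w7.png

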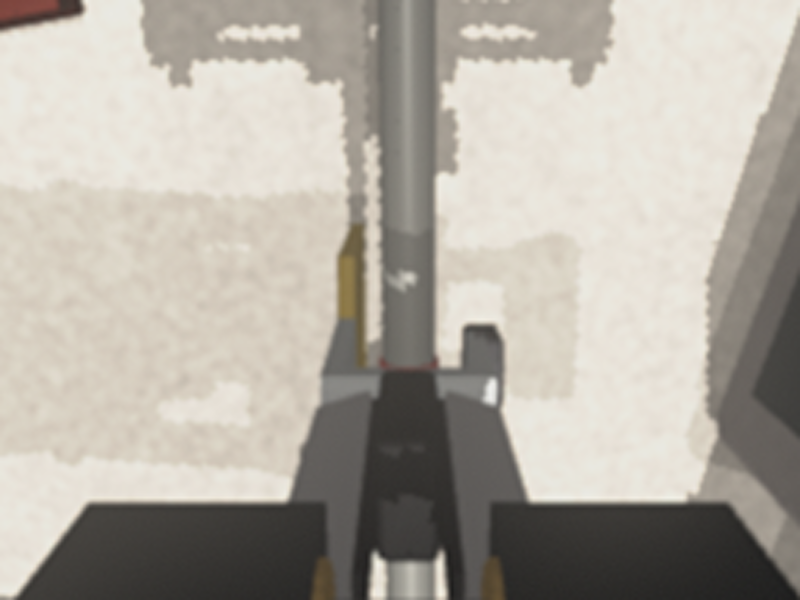

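The crown covers the mark. A thin red edge shows at (408,362), so the crown sits about 1.5 mm past the middle, well inside the 12 mm limit. Letting go and lifting clear.

```bash
python3 -m jog '[[0,0,0,0,0,0,-0.5],[0,0,0,0,0,0,-0.1],[0,0,0,0,0,0,0],[0,0,0,0,0,0,0],[0,0,0,0,0,0,0],[0,0,0,0,0,0,0]]' 30
python3 -m jog '[[0,0,-0.03,0,0,0,0],[0,0,-0.07,0,0,0,0],[0,0,-0.12,0,0,0,0],[0,0,-0.15,0,0,0,0],[0,0,-0.15,0,0,0,0]]' 30
python3 - <<'E'
from h import *
import pickle
s=snap("scene","s8",(80,130,380,330));w=snap("wrist","w8");pickle.dump(w,open("w8.pkl","wb"))
E
```

```text
time_s: 8.85
ee_pos: [0.6324, 0.1653, 0.1875]
eef_rot: [3.135, 0.001, 1.85]
force: [0.6, -0.8, -0.1]
grip_width: 0.0468
time_s: 9.35
ee_pos: [0.632, 0.1654, 0.3428]
eef_rot: [3.127, 0.002, 1.85]
force: [0.4, 0.0, -1.0]
grip_width: 0.0471
```

View pics/s8.png

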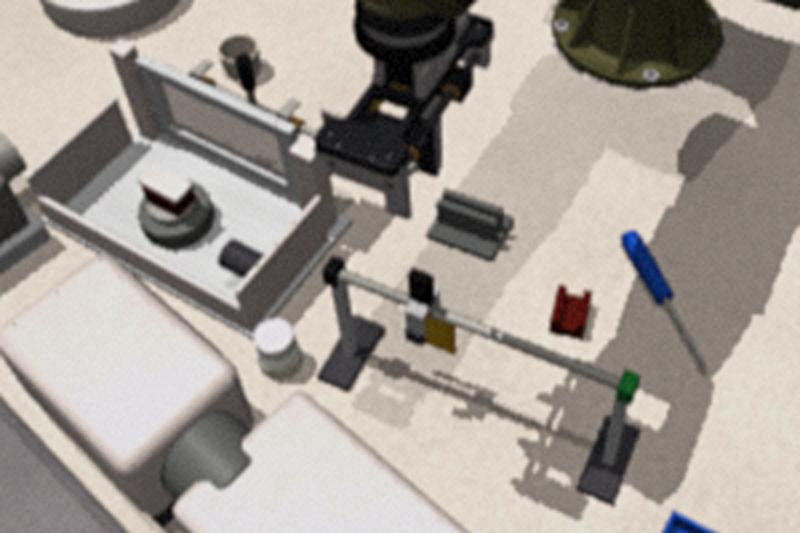

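View pics/w8.png

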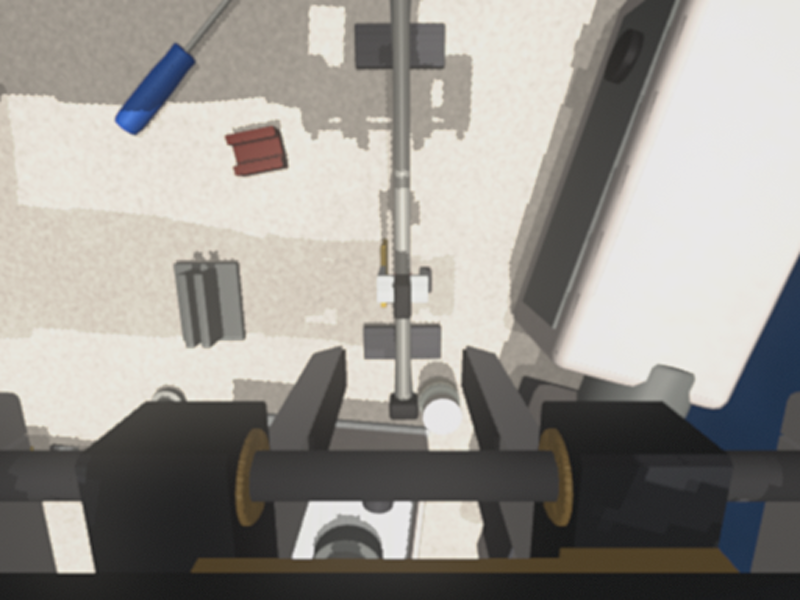

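The hanger hangs free on the rail: tab at (402,290) in the wrist view, upright in the scene view. Next I'll move above the gate's knob.

```bash
python3 -m jog '[[-0.04,-0.026,0,0,0,0,0],[-0.08,-0.052,0,0,0,0,0],[-0.12,-0.078,0,0,0,0,0],[-0.16,-0.104,0,0,0,0,0],[-0.2,-0.13,0,0,0,0,0],[-0.24,-0.156,0,0,0,0,0],[-0.268,-0.1725,0,0,0,0,0.3],[-0.268,-0.1725,0,0,0,0,0.6],[-0.268,-0.1725,0,0,0,0,1]]'
python3 - <<'E'
from h import *
import pickle
w=snap("wrist","w9");pickle.dump(w,open("w9.pkl","wb"))
cv2.imwrite("pics/s9.png",cv2.resize(camera("scene")["image"][130:240,100:240,::-1],None,fx=5.4,fy=5.4,interpolation=cv2.INTER_CUBIC))
E
```

```text
time_s: 10.35
ee_pos: [0.539, -0.1401, 0.335]
eef_rot: [3.137, -0.0, 1.849]
force: [-0.7, 0.9, 0.7]
grip_width: 0.0678
```

View pics/w9.png

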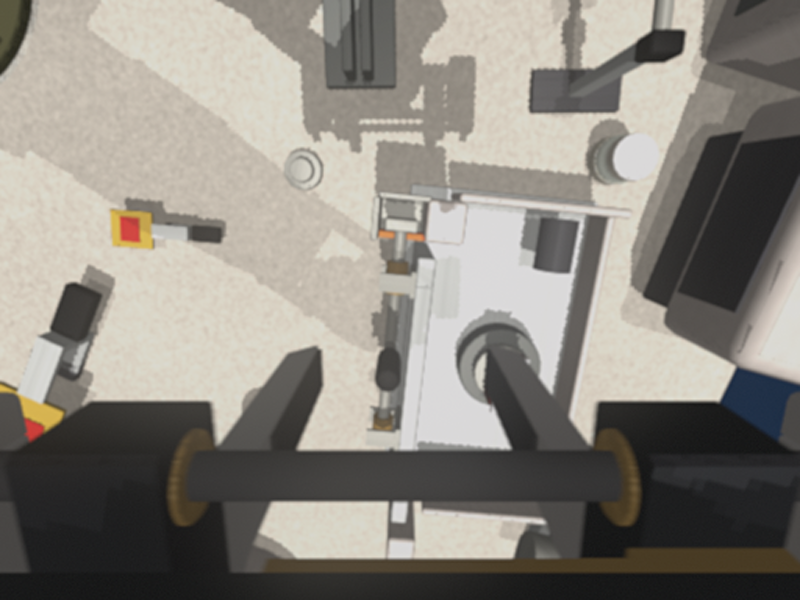

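View pics/s9.png

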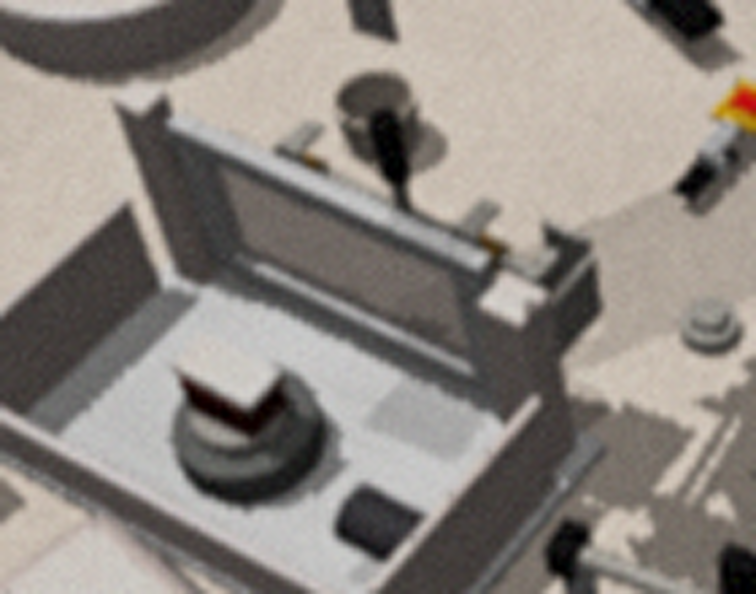

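The knob stands at (388,370), the gate's top edge runs (430,262) to (408,450), and the orange lip is at (400,237). I'll enlarge to measure.

```bash
python3 - <<'E'
from h import *
import pickle
w=pickle.load(open("w9.pkl","rb"))
cv2.imwrite("pics/w9c.png",cv2.resize(w["image"][115:290,200:310,::-1],None,fx=5,fy=3.4 if 0 else 5,interpolation=cv2.INTER_CUBIC)[:, :][0:600*2:1][: 875])
im=w["image"][115:235,200:320,::-1];cv2.imwrite("pics/w9c1.png",cv2.resize(im,None,fx=5,fy=5,interpolation=cv2.INTER_CUBIC))
im=w["image"][205:285,210:310,::-1];cv2.imwrite("pics/w9c2.png",cv2.resize(im,None,fx=7.5,fy=7.5,interpolation=cv2.INTER_CUBIC))
E
rm pics/w9c.png
```

```text
(no output)
```

View pics/w9c1.png

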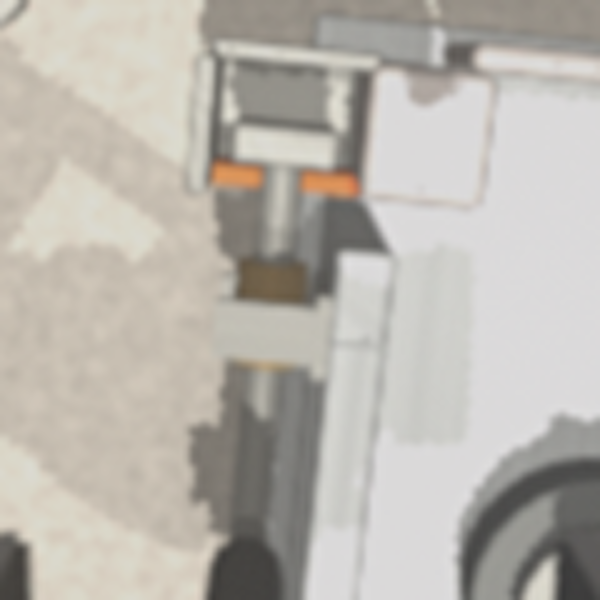

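View pics/w9c2.png

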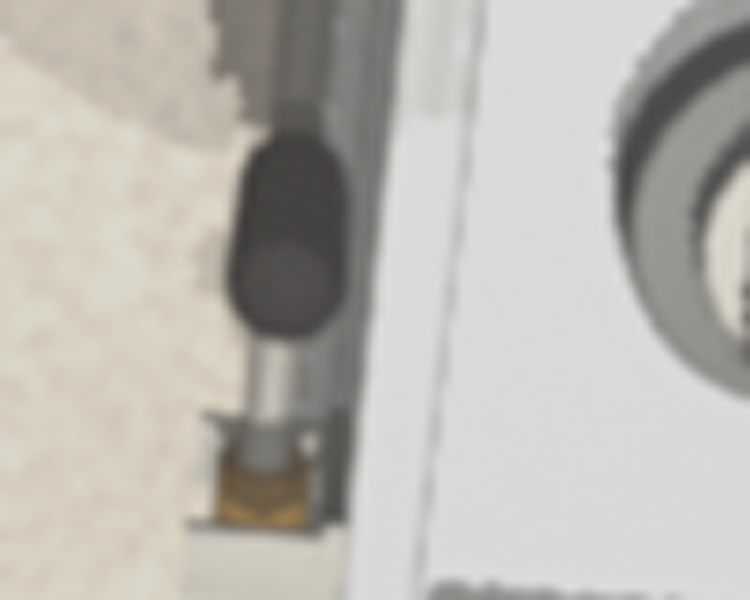

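```bash
python3 - <<'E'
from h import *
import pickle
w=pickle.load(open("w9.pkl","rb"))
f=lambda x,y:(210+x/7.5-.43,205+y/7.5-.43)
g=lambda x,y:(200+x/5-.4,115+y/5-.4)
k=f(286,288)
for z in(.19,.2,.215,.22):print(z,onz(w,*k,z).round(4))
a=onz(w,*g(340,255),.158);b=onz(w,*f(345,600),.158);c=onz(w,*g(390,258),.158);d=onz(w,*f(415,600),.158)
print(a,b,c,d,np.arctan2(-(a-b)[0],(a-b)[1]),np.arctan2(-(c-d)[0],(c-d)[1]),np.linalg.norm(a-c))
s=camera("scene");top=(100+385/5.4-.4,130+118/5.4-.4)
print(tri(ray(w,*k),ray(s,*top)))
E
```

```text
0.19 [ 0.5455 -0.2065  0.19  ]
0.2 [ 0.5446 -0.2024  0.2   ]
0.215 [ 0.5433 -0.1962  0.215 ]
0.22 [ 0.5429 -0.1941  0.22  ]
[ 0.54475024 -0.11733491  0.158     ] [ 0.57398069 -0.27387673  0.158     ] [ 0.55650332 -0.11475313  0.158     ] [ 0.58591281 -0.27053495  0.158     ] 0.18460028796060363 0.18659040436031418 0.012033310761945623
(array([ 0.54337385, -0.19632917,  0.21486077]), [np.float64(7.570804106944662e-05), np.float64(7.570804106947454e-05)])
```

The knob top is at (0.5434, -0.1963, 0.2149), matching the expected 0.215 m. It sits 15.9 mm from the gate face, against 15 expected. The guard yaw is about 0.185. I'll align above the knob and look once more.

```bash
python3 -m jog '[[-0.03,-0.006,0.02,0,0,0.03,0.2],[-0.055,-0.011,0.06,0,0,0.059,0],[-0.055,-0.011,0.06,0,0,0.059,0],[-0.055,-0.011,0.06,0,0,0.059,0]]'
python3 - <<'E'
from h import *
import pickle
w=snap("wrist","w10");pickle.dump(w,open("w10.pkl","wb"))
im=w["image"][165:245,210:310,::-1];cv2.imwrite("pics/w10c.png",cv2.resize(im,None,fx=7.5,fy=7.5,interpolation=cv2.INTER_CUBIC))
E
```

```text
time_s: 10.9
ee_pos: [0.5448, -0.1938, 0.2756]
eef_rot: [3.136, -0.001, 1.76]
force: [-0.1, -0.7, 1.0]
grip_width: 0.054
```

View pics/w10.png

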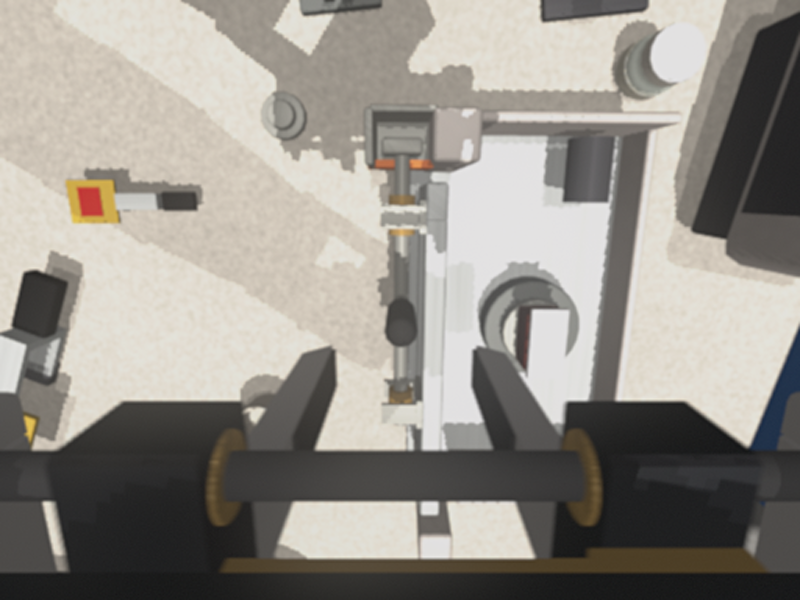

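View pics/w10c.png

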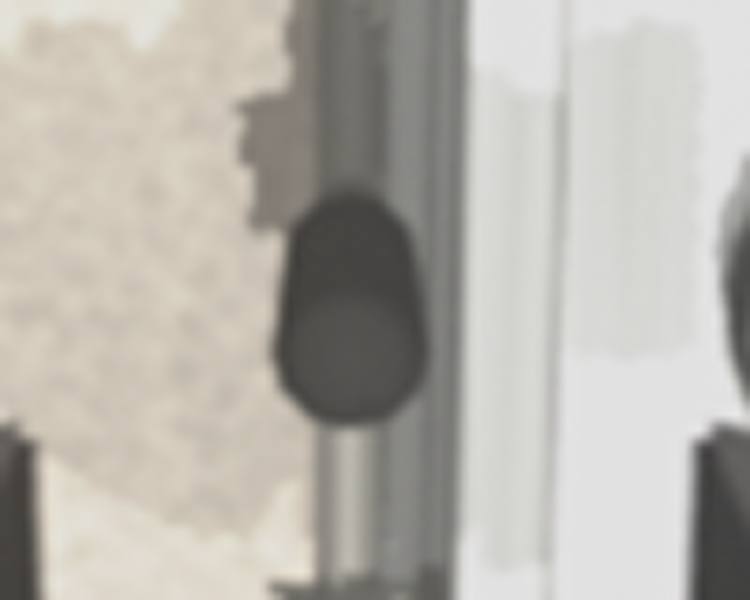

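```bash
python3 - <<'E'
from h import *
import pickle
w=pickle.load(open("w9.pkl","rb"));v=pickle.load(open("w10.pkl","rb"))
k=(210+286/7.5-.43,205+286/7.5-.43);m=(210+352/7.5-.43,165+354/7.5-.43)
r=tri(ray(w,*k),ray(v,*m));print(r[0].round(4),np.round(r[1],4),onz(v,*m,.215).round(4))
t=totool([*onz(v,*m,.215)[:2],.178]);print(t.round(4))
E
```

```text
[ 0.5436 -0.1976  0.2108] [0. 0.] [ 0.5433 -0.1964  0.215 ]
[-0.0023 -0.003   0.0988]
```

```bash
python3 -m jog '[[-0.0025,-0.003,0.04,0,0,0,0],[-0.0025,-0.003,0.08,0,0,0,0],[-0.0025,-0.003,0.1,0,0,0,0],[-0.0025,-0.003,0.1,0,0,0,0]]' 40
python3 -m jog '[[0,0,0,0,0,0,-1],[0,0,0,0,0,0,-1],[0,0,0,0,0,0,-1],[0,0,0,0,0,0,-1],[0,0,0,0,0,0,-1],[0,0,0,0,0,0,-1]]' 40
python3 - <<'E'
from h import *
w=snap("wrist","w11",(128,96,384,288))
E
```

```text
time_s: 11.35
ee_pos: [0.5432, -0.1952, 0.1759]
eef_rot: [3.136, -0.001, 1.762]
force: [1.0, -0.2, 0.3]
grip_width: 0.0469
time_s: 11.95
ee_pos: [0.5435, -0.1954, 0.1768]
eef_rot: [3.135, 0.0, 1.762]
force: [1.9, 1.2, 6.4]
grip_width: 0.0173
```

View pics/w11.png

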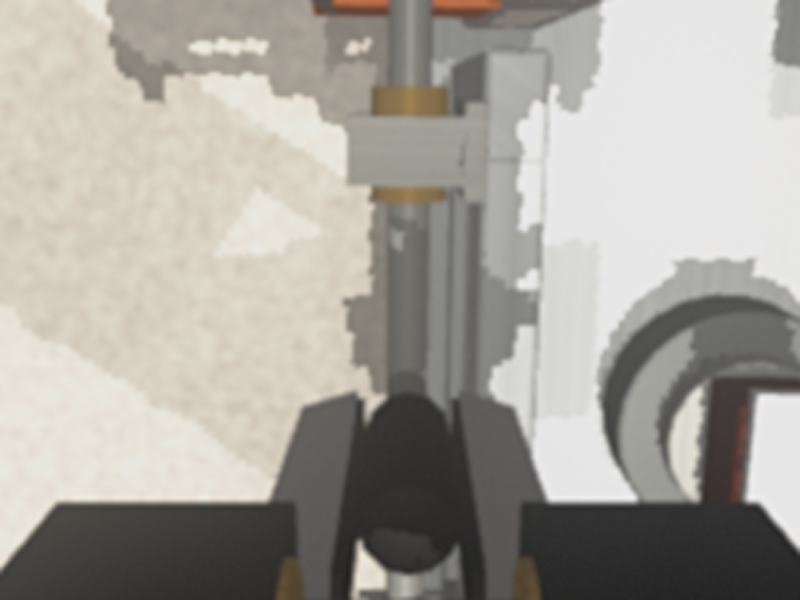

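The knob is held at width 0.0173. Lifting by 12 mm.

```bash
python3 -m jog '[[0,0,-0.004,0,0,0,-1],[0,0,-0.008,0,0,0,-1],[0,0,-0.012,0,0,0,-1],[0,0,-0.012,0,0,0,-1],[0,0,-0.012,0,0,0,-1]]' 40
```

```text
time_s: 12.5
ee_pos: [0.5434, -0.1954, 0.1887]
eef_rot: [3.135, 0.0, 1.762]
force: [1.4, -0.4, -2.8]
grip_width: 0.0173
```

```bash
python3 - <<'E'
from h import *
w=snap("wrist","w12",(128,64,384,256));o=status.get_obs();print(o["force"],o["ee_pos"])
E
```

```text
[-0.48098885 -0.34182409 -1.5082226 ] [ 0.5433935  -0.19542407  0.18861429]
```

View pics/w12.png

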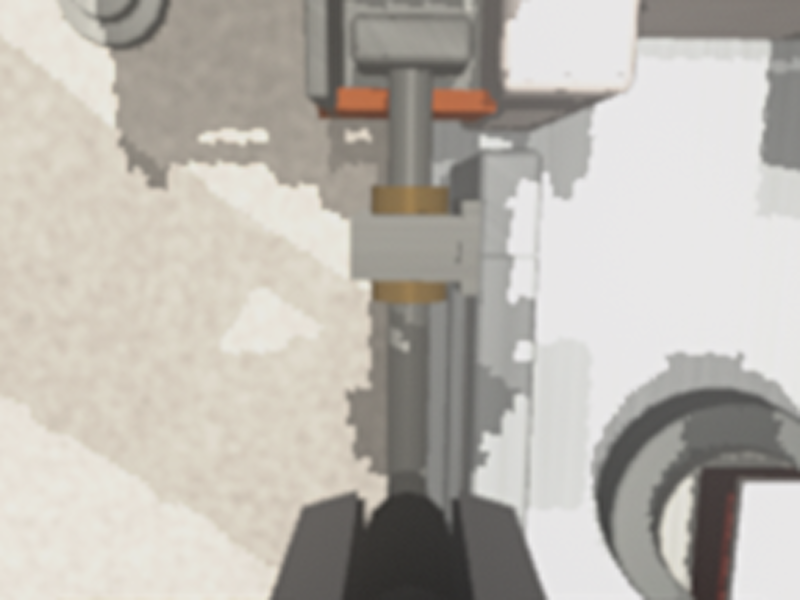

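The bolt is lifted 12 mm with 2.8 N of weight carried, and its head stands above the lip. Drawing it back.

```bash
python3 -m jog '[[-0.005,0,0,0,0,0,-1],[-0.01,0,0,0,0,0,-1],[-0.015,0,0,0,0,0,-1],[-0.02,0,0,0,0,0,-1],[-0.025,0,0,0,0,0,-1],[-0.03,0,0,0,0,0,-1],[-0.034,0,0,0,0,0,-1],[-0.034,0,0,0,0,0,-1],[-0.034,0,0,0,0,0,-1]]' 40; python3 - <<'E'
from h import *
w=snap("wrist","w13",(128,64,384,256));o=status.get_obs();print(o["force"],o["ee_pos"])
E
```

```text
time_s: 13.45
ee_pos: [0.5498, -0.2289, 0.1885]
eef_rot: [3.135, 0.0, 1.762]
force: [0.3, -1.1, -1.9]
grip_width: 0.0176
[-0.09004803 -0.83226544 -2.77437087] [ 0.54978947 -0.22882141  0.18856033]
```

View pics/w13.png

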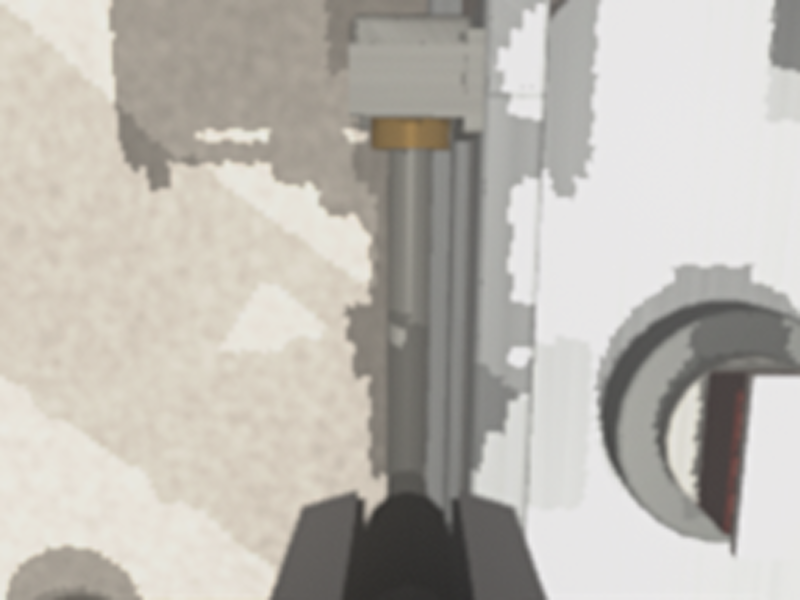

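The bolt is drawn 34 mm, with the head just at the bracket (410,28). Working out the swing arc about the hinge.

```bash
python3 - <<'E'
from h import *
o=status.get_obs();p=o["ee_pos"];R=Rn.from_euler('xyz',o["eef_rot"]).as_matrix()
xh=np.array([np.cos(.185),np.sin(.185)]);yh=np.array([-xh[1],xh[0]])
k0=np.array([.5434,-.1963]);h=k0+.022*xh-.16*yh;h=h+0.0015*yh*-0
print("hinge",h,"r",p[:2]-h,(p[:2]-h)@xh,(p[:2]-h)@yh)
for th in np.arange(.03,.37,.03):
    c,s=np.cos(th),np.sin(th);q=h+np.array([[c,-s],[s,c]])@(p[:2]-h)
    print(round(th,3),(R.T@np.array([*(q-p[:2]),0])).round(4),round(-th/np.pi*2,4))
E
```

```text
hinge [ 0.59445604 -0.34952298] r [-0.04466657  0.12070156] -0.02170175931367837 0.12685820198530415
0.03 [-0.0007 -0.0038 -0.    ] -0.0191
0.06 [-0.0015 -0.0076 -0.    ] -0.0382
0.09 [-0.0024 -0.0113 -0.0001] -0.0573
0.12 [-0.0034 -0.0151 -0.0001] -0.0764
0.15 [-0.0045 -0.0187 -0.0001] -0.0955
0.18 [-0.0058 -0.0224 -0.0001] -0.1146
0.21 [-0.0071 -0.026  -0.0002] -0.1337
0.24 [-0.0086 -0.0296 -0.0002] -0.1528
0.27 [-0.0102 -0.0331 -0.0002] -0.1719
0.3 [-0.0118 -0.0366 -0.0002] -0.191
0.33 [-0.0136 -0.04   -0.0002] -0.2101
0.36 [-0.0155 -0.0434 -0.0003] -0.2292
```

```bash
python3 -m jog '[[-0.0007,-0.0038,0,0,0,-0.019,-1],[-0.0015,-0.0076,0,0,0,-0.038,-1],[-0.0024,-0.0113,0,0,0,-0.057,-1],[-0.0034,-0.0151,0,0,0,-0.076,-1],[-0.0045,-0.0187,0,0,0,-0.0955,-1],[-0.0058,-0.0224,0,0,0,-0.115,-1],[-0.0058,-0.0224,0,0,0,-0.115,-1]]' 40; python3 - <<'E'
from h import *
w=snap("wrist","w14");snap("scene","s14",(80,110,280,260));o=status.get_obs();print(o["force"],o["moment"],o["ee_pos"])
E
```

```text
time_s: 14.2
ee_pos: [0.5289, -0.2386, 0.1887]
eef_rot: [3.135, 0.001, 1.943]
force: [1.7, 1.2, -2.7]
grip_width: 0.0176
[ 1.35378768  1.16987578 -3.13191024] [ 0.14521398 -0.16841231 -0.0788433 ] [ 0.52912003 -0.23851842  0.18858653]
```

View pics/w14.png

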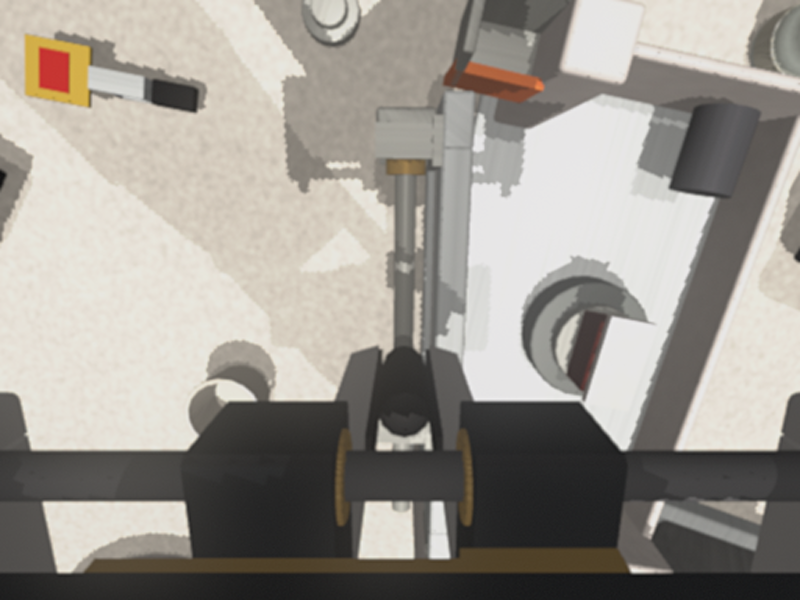

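The gate swings with the knob: its free end at (457,100) is in front of the keeper, so it is about 0.18 rad open. The same increments take it the rest of the way.

```bash
python3 -m jog '[[-0.0007,-0.0038,0,0,0,-0.019,-1],[-0.0015,-0.0076,0,0,0,-0.038,-1],[-0.0024,-0.0113,0,0,0,-0.057,-1],[-0.0034,-0.0151,0,0,0,-0.076,-1],[-0.0045,-0.0187,0,0,0,-0.0955,-1],[-0.0053,-0.0212,0,0,0,-0.108,-1],[-0.0053,-0.0212,0,0,0,-0.108,-1],[-0.0053,-0.0212,0,0,0,-0.108,-1],[-0.0053,-0.0212,0,0,0,-0.108,-1],[-0.0053,-0.0212,0,0,0,-0.108,-1]]' 40; python3 - <<'E'
from h import *
import pickle
w=snap("wrist","w15");pickle.dump(w,open("w15.pkl","wb"));snap("scene","s15",(80,110,400,350));o=status.get_obs();print(o["force"],o["moment"],o["ee_pos"])
r=o["ee_pos"][:2]-[.5945,-.3495];print(np.linalg.norm(r),np.arctan2(r[1],r[0])-np.arctan2(.1207,-.04467))
E
```

```text
time_s: 15.3
ee_pos: [0.5114, -0.251, 0.1885]
eef_rot: [3.135, 0.002, 2.112]
force: [2.1, 2.5, -2.4]
grip_width: 0.0173
[ 1.92806416  2.33594146 -3.03651417] [ 0.363525   -0.35057484  0.01223182] [ 0.511418   -0.25103269  0.18847776]
0.12883488932779233 0.34639555443739223
```

View pics/w15.png

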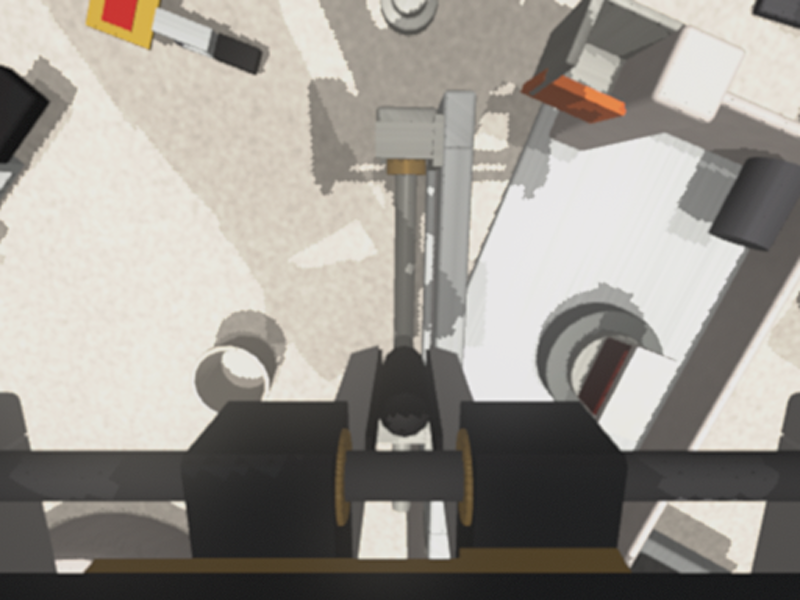

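View pics/s15.png

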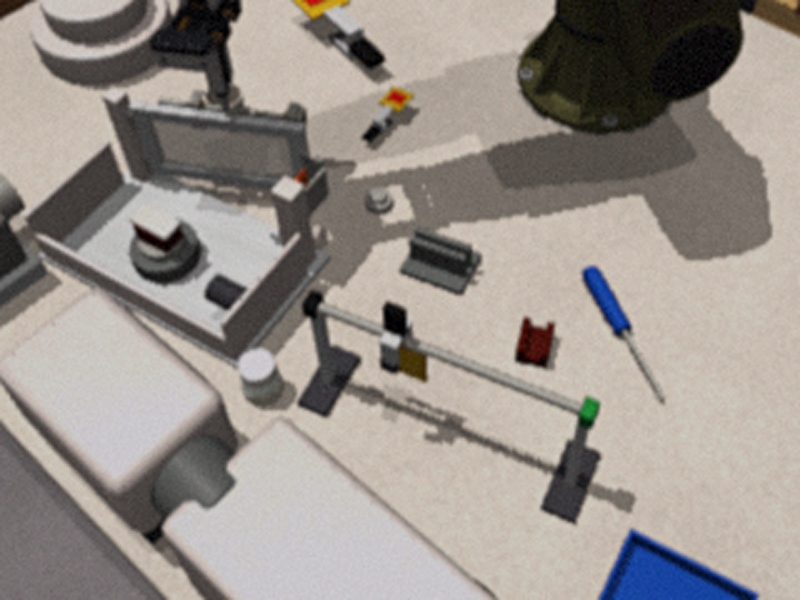

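```bash
python3 - <<'E'
from h import *
import pickle
w=pickle.load(open("w15.pkl","rb"))
a=onz(w,475*.64,93*.64,.158);b=onz(w,466*.64,300*.64,.158);print("gate yaw-0.185:",np.arctan2(-(a-b)[0],(a-b)[1])-.185)
a=onz(w,445*.64,95*.64,.158);b=onz(w,437*.64,300*.64,.158);print("other edge",np.arctan2(-(a-b)[0],(a-b)[1])-.185)
s=camera("scene");im=s["image"][225:265,225:265,::-1];cv2.imwrite("pics/s16.png",cv2.resize(im,None,fx=14,fy=14,interpolation=cv2.INTER_CUBIC))
t=snap("top","t16",(190,120,240,170))
import os
w8=pickle.load(open("w8.pkl","rb"));im=w8["image"][150:230,220:300,::-1];cv2.imwrite("pics/w8c.png",cv2.resize(im,None,fx=7,fy=7,interpolation=cv2.INTER_CUBIC))
for y in(-.012,0,.012):
    P=np.array([.6333,.1646,.218])+y*np.array([-.279,.96,0]);print(y,(np.array(proj(s,P))-225)*14,(np.array(proj(w8,P))-[220,150])*7)
E
```

```text
gate yaw-0.185: 0.3457767083476088
other edge 0.33490897437572203
-0.012 [112.37660436  91.10247102] [272.50451449 382.84819042]
0 [171.05920185 113.7832522 ] [272.22160842 304.66259386]
0.012 [230.14829695 136.6211444 ] [271.93330503 224.98536234]
```

View pics/s16.png

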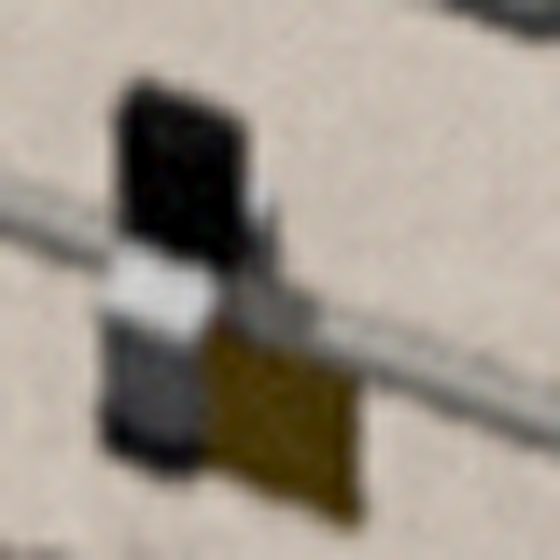

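View pics/w8c.png

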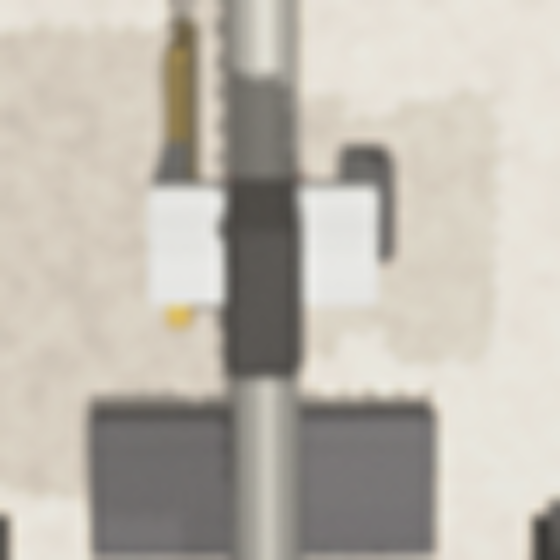

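The hanger's tab top is centred at row 300, against 304.7 predicted for the mark's middle, so it is about 1 mm off. The gate edges give 0.335–0.346 rad, and the TCP arc gives 0.346. The grip holds, so I'm handing in.

```bash
python3 - <<'E'
from h import *
o=status.get_obs();print(o["time_s"],o["grip_width"],np.abs(o["joint_vel"]).max())
ctrl.hand_in()
E
```

```text
15.5 0.017585558233864085 0.0022722370646496757
the job is handed in; nothing more can be done
```

I hooked the middle-sized hanger over the rail about 118 mm to the green side of the red mark, slid it onto the mark and let go. I then lifted the bolt 12 mm, drew it back about 34 mm and swung the gate open by the knob. I handed in at 15.5 s, still gripping the knob; no verdict was reported.

**Last checks:**
- **Hanger:** it hangs upright and untouched. The wrist view after release put the tab about 1 mm from the mark's middle; the view during the slide suggested about 1.5 mm the other way. Both are well inside the 12 mm limit.
- **Gate:** it stands at about 0.34 rad (19 to 20 degrees). The tool's arc about the hinge gave 0.346 rad and the two gate edges gave 0.346 and 0.335.
- **Knob:** the grip width was 0.0176 m with a 40 N grip set, and the arm was still.
- **Other things on the table:** nothing looked moved in the last scene view, but I did not measure their positions.
- **Disagreements:** the heights agreed with those given, but some sizes came out a little off. The gate's top edge measured 12 mm thick instead of 14, and the stand 83 mm long instead of 90. Neither affected the moves.

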